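Poise the drive plug over the transducer socket

ROBOT

A 7-joint arm with a two-finger parallel gripper is mounted at the origin on the work surface. World frame = base frame: x ahead of the robot, y to its left, z up, the work surface at z = 0. Lengths are in m, angles in degrees, forces in N, time in s.
With the tool pointing down it reaches from about 0.425 to 0.875 m from the base axis. Payload 4.7 kg.
Tool frame: the origin (TCP) lies at the very end of the fingers, on their centre line; the grasp point (between the pads) lies env.tcp_to_grasp behind it (env.tcp_to_grasp is the distance from the TCP to the grasp point, in m); z points along the fingers, x is the direction in which the jaws open and shut, and the axes are right-handed (so a half turn about z gives the same grasp; the last joint's range is limited). The gripper opens to 87 mm and grips with 3 to 60 N. Pads are 19 mm wide; open, the fingers measure 117 mm over their backs; the gripper's body (75 mm by 190 mm) begins 51 mm behind the grasp point.
Start: joints at [-72.015, 18.392, -4.016, 83.108, 1.295, 78.541, -3.26], TCP at [0.192, 0.621, 0.223] pointing down, gripper open.
Joint ranges: [-163.93, 163.93], [-17.29, 119.83], [-79.2, 71.16], [3.27, 140.29], [-89.18, 269.18], [5.43, 117.66], [-154.24, 154.24]. Speed limits (degrees/s): [147.25, 147.25, 180, 180, 180, 180, 180].

INTERFACE

Orientations are given as [roll, pitch, yaw] about the fixed x, y, z axes, in that order (R = Rz(yaw) Ry(pitch) Rx(roll)).
In Python, from cell import env gives the robot as it stands. The module is installed in compiled form; this text tells all that it offers.
- The arm moves only by the tool send_rows, never from a script. Its argument "steps" is a list of rows, each a list of 3 entries, a list of its own where there are three numbers: the shift along the tool's x, y, z in m, then the turn, a rotation vector about the tool's x, y, z in rad, then the finger opening in m, from 0 to 0.087. A call has exactly 5 rows; each row is the pose to reach, as a shift and turn from the pose commanded when the call began, along the tool's axes at that moment; what a row does not reach only later rows make up. A row lasts 1/12 s, in which the tool goes at most 41.7 mm and 7.16 degrees, less where a joint would pass 70% of its speed; a pose out of reach is approached as far as the arm can. A call with a gripper value outside its range is refused whole. The fingers move at their own pace and stop on an object; "grip_force" is the grip in N (left out, the last holds). Time passes only in rows, so rows that repeat a pose let the fingers close, or fill a call up. It gives the time, the measured TCP pose, the force and the opening at its end, in the units of the state.
- env.get_obs(): the state, without advancing time (a new reading comes with each control period).
- env.read_camera(name): name is "scene" or "side" or "wrist"; returns a dict with "pixels" (384x512x3 uint8, red, green, blue), "fx", "fy", "cx", "cy" (pixels), "position" and "rotation" of the camera in the world. Camera axes: x right, y up, looking along -z (the intrinsics and any distortion apply to the point x, -y, -z); pixel columns grow to the right and rows downward; lengths in m; the calibration is good to about 2 mm. The wrist camera is an equidistant fisheye: a pixel r from the principal point sees the ray r / f radians off the axis. A picture is of the moment at which its call begins. There is no depth.
- env.sign_off(): hands the job in, once; it reports no verdict.
The state is a dict: "time_s": time; "qpos": joint angles; "joint_velocities": joint speeds; "effort": joint torques, N m; "tool_pos": TCP position; "tool_rot": TCP orientation; "force": force on the tool from outside, world axes, zero at the start; "wrist_torque": the same for the moment, N m; "grip_width": finger opening in m.
Only numpy, scipy, OpenCV 4.12 (cv2) and the standard library are available. Lean on these libraries where they do the work, as an engineer would, in place of code of your own. Each camera call takes 0.05 s, during which the arm holds its last target.

TASK

Lift the hanging drive plug up and off its hook, carry it well above the magnetic strip with the two adapters, and hold it still over the torque transducer's square socket so the station can be zeroed: upright, centred, its square shank turned to match the square hole, with a gap of about 10 mm. It must never touch the transducer, and the adapters, bit socket and stop block must stay where they are. Finish while still holding the plug there; do not insert it or let go.

Things in the scene. Friction and masses are not known exactly. Their poses are not given: they have to be found in the camera images.
- plug_grip (a point): Centre of the solid grip bar atop the loose blue aluminium drive plug (99 mm tall, 0.13 to 0.25 kg). Bar: 36 mm along the plug's y, 12 mm along x, 22 mm high; pinch it from above across the 36 mm (these side faces run straight on, 55 mm tall in all). Under the bar is a window 24 mm wide (y), 27 mm high, which the hook passes along x. z is up when it hangs.
- plug_tip (a point): Centre of the flat underside of the plug's square shank, its lowest point, 88 mm straight below plug_grip; same axes. The shank is 25 mm square, 25 mm long, sides along x and y; above it come a round body (diameter 40 mm, 20 mm high) and the flat tab with the window and grip bar.
- stand: Fixed steel hook stand, origin at the centre of its base's underside (base 100 x 90 x 12 mm). A 16 mm square mast, 140 mm high, stands 36 mm along its +x. The plug hangs with its axes parallel to the stand's (and within 3 mm of the origin in x and y).
- hook (a point): Middle of the flat hook bar's top face, 137 mm above the stand's origin, same axes. The bar (10 mm wide, 8 mm thick) runs from the mast along the stand's -x, roughly towards the robot; 23 to 28 mm from here it ends in a tip upturned 6 mm. The window's upper edge rests on the bar: raise the plug 8 to 18 mm (13 is the middle), then draw it at least 45 mm along the stand's -x.
- transducer: Fixed torque transducer: a 110 mm square base plate 14 mm thick and on it an aluminium block 70 x 70 mm, top face 70 mm above the bench. Origin at the centre of its underside, z up. It and the stand swap sides of the strip from run to run.
- mouth (a point): Centre of the transducer's square socket at the level of the block's top face. The hole is 28 mm square, 24 mm deep, sides along this point's x and y; z up. Any of the four quarter turns of the plug matches.
- strip: Fixed black magnetic strip, 210 mm (its x, roughly away from the robot) x 40 mm (y) x 20 mm high, lying between the stand and the transducer; origin at the centre of its underside.
- adapter_near: Loose chrome square-drive adapter standing on the strip, 32 mm diameter, 60 mm tall, top 80 mm above the bench; origin at the centre of its underside. The one nearer the robot. Leave alone.
- adapter_far: The same kind of adapter, standing farther along the strip. Leave alone.
- bit_socket: Loose satin steel hex bit socket standing on the bench, 32 mm diameter, 60 mm tall; origin at the centre of its underside. Leave alone.
- stop: Loose squat orange polymer bench stop block, 60 x 70 x 42 mm high, beyond the far end of the strip; origin at the centre of its underside. Leave alone.
There are look-alikes about, which are no part of the job. What is shaped like the part that bears plug_grip but red is not meant.

How it is judged:
By the outcome, as a careful person would: the job done as asked, in the order asked, and still so for the second after the job is handed in, while the arm keeps its last pose, push and grip.
It also fails if it takes over 48 s, if anything falls off the work surface, if the arm or the gripper's body presses on something with over 40 N, if the wrist force passes 120 N, or if a joint passes its speed limit or range.

## Working session

There is one attempt and no reset: what is moved stays moved. The work goes in short steps, Python scripts to look and compute and a tool call to move; the robot and the scene stay as the last step left them, time stands still between calls to the robot, and variables do not carry over. Pictures are saved under pics/ and viewed, and the job is handed in when it is done.

Besides the shell and the picture viewer there is one more tool, called after "Request:" as a command line: name --argument value ..., lists and objects as JSON in quotes. send_rows: Moves the arm, as the interface text tells. Its arguments: {"type":"object","properties":{"steps":{"type":"array"},"grip_force":{"type":"number"}},"required":["steps"]}

```bash
mkdir -p pics
cat > h.py <<'E'
import numpy as np, cv2, pickle
from scipy.spatial.transform import Rotation as R
from cell import env
E
python3 - <<'E'
from h import *
o=env.get_obs(); print(o, env.tcp_to_grasp)
for n in ["scene","side","wrist"]:
    c=env.read_camera(n); pickle.dump(c,open(f"{n}0.pkl","wb"))
    cv2.imwrite(f"pics/{n}0.png",c["pixels"][:,:,::-1])
    print(n,{k:v for k,v in c.items() if k!="pixels"})
E
```

```text
{'time_s': 0.0, 'qpos': array([-72.01726801,  18.44048615,  -4.01678978,  83.17344123,
         1.29513046,  78.54121979,  -3.26028414]), 'joint_velocities': array([ 0.0203943 , -0.09222363,  0.05677096, -0.08203905, -0.0099862 ,
        0.0026423 ,  0.01033429]), 'effort': array([-3.92361089e-04, -4.91282845e+01, -4.04031146e-01, -3.12536752e+01,
       -6.39715372e-02,  4.37125191e-02,  1.63965565e-04]), 'tool_pos': array([0.19181281, 0.620482  , 0.22145832]), 'tool_rot': array([1.79994579e+02, 1.09892193e-01, 7.28279162e+01]), 'force': array([ 0.0342097 ,  0.17215103, -0.06879203]), 'wrist_torque': array([-0.0195284 , -0.02088177, -0.01049037]), 'grip_width': 0.08712703709695398} 0.0187
scene {'fx': 441.62775645394976, 'fy': 441.62775645394976, 'cx': 256.2952388346401, 'cy': 196.3613584870462, 'position': array([ 1.08926736, -0.46843093,  0.69926424]), 'rotation': array([47.25678793, -0.2323134 , 50.60392547])}
side {'fx': 423.11949048356615, 'fy': 423.11949048356615, 'cx': 251.72742580302813, 'cy': 194.27210826477682, 'position': array([0.20399057, 0.52613921, 0.73709814]), 'rotation': array([  48.56480775,   -0.52563307, -146.65424476])}
wrist {'fx': 297.3186396354542, 'fy': 297.3186396354542, 'cx': 258.1840656353704, 'cy': 193.07093264978755, 'position': array([0.12425967, 0.64241511, 0.38340607]), 'rotation': array([-14.95492271,   0.14868307,  72.79498434])}
```

View pics/scene0.png

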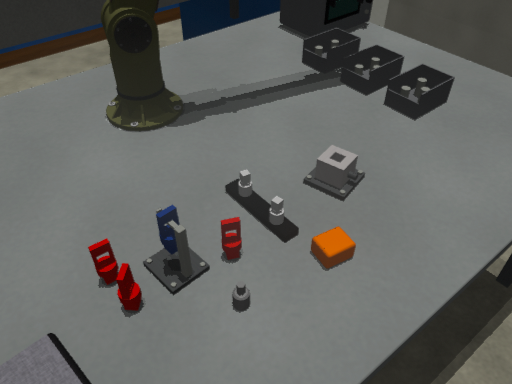

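View pics/side0.png

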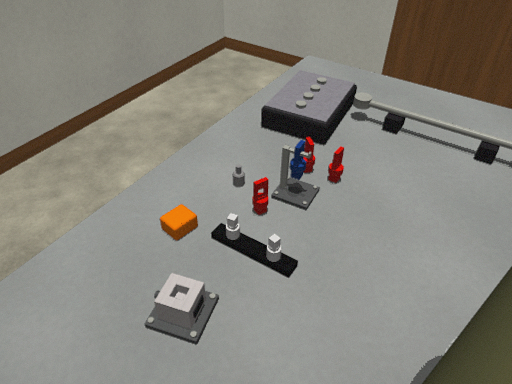

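View pics/wrist0.png

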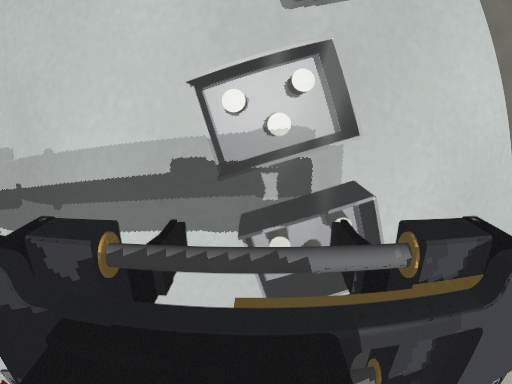

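Run:
```python
import cv2
for n,a,(x0,y0,x1,y1) in [("scene","st",(130,190,230,300)),("scene","tr",(295,140,375,200)),("side","st",(250,130,340,215)),("side","tr",(140,265,225,345))]:
    im=cv2.imread(f"pics/{n}0.png")[y0:y1,x0:x1]
    s=int(min(800/(x1-x0),600/(y1-y0)))
    im=cv2.resize(im,None,fx=s,fy=s,interpolation=cv2.INTER_CUBIC)
    for x in range(x0,x1,10): cv2.putText(im,str(x),((x-x0)*s,10),0,.35,(0,255,255)); cv2.line(im,((x-x0)*s,0),((x-x0)*s,im.shape[0]),(0,120,120),1)
    for y in range(y0,y1,10): cv2.putText(im,str(y),(0,(y-y0)*s+10),0,.35,(0,255,255)); cv2.line(im,(0,(y-y0)*s),(im.shape[1],(y-y0)*s),(0,120,120),1)
    cv2.imwrite(f"pics/{n}_{a}.png",im)
```

```text
(no output)
```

View pics/scene_st.png

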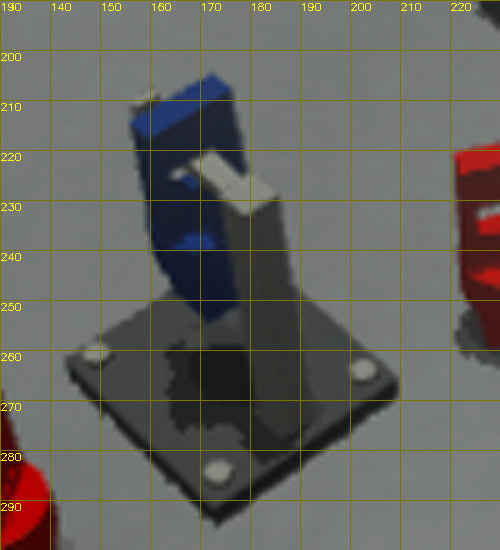

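View pics/scene_tr.png

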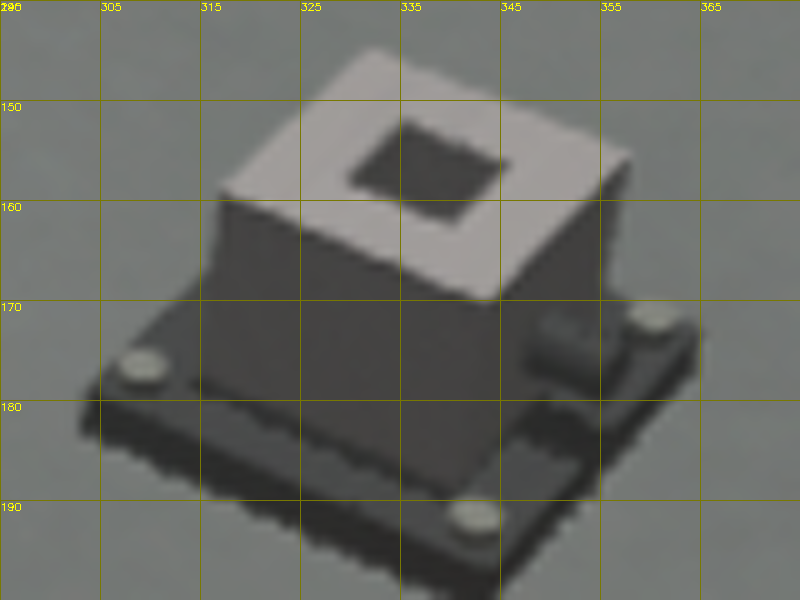

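View pics/side_st.png

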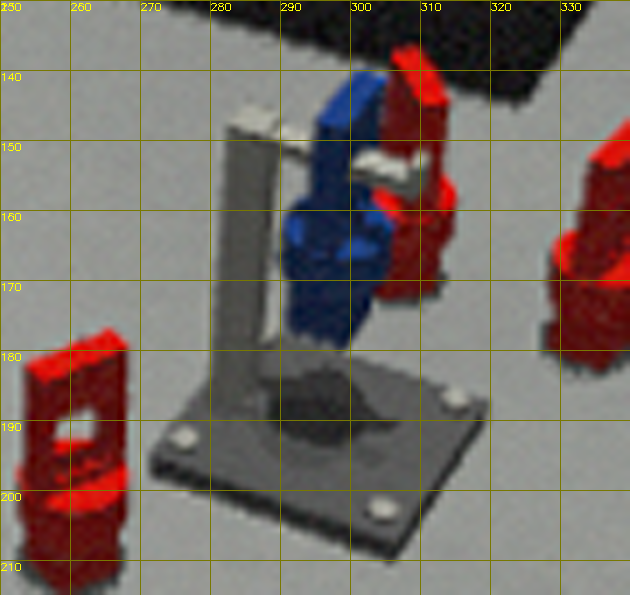

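View pics/side_tr.png

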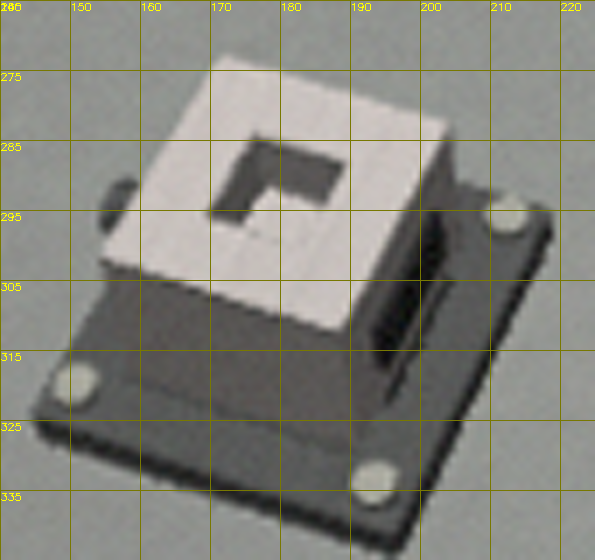

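```bash
cat >> h.py <<'E'
def proj(c,P):
    P=np.atleast_2d(P); r=R.from_euler('xyz',c["rotation"],degrees=True).as_matrix()
    p=(P-c["position"])@r; x,y,z=p[:,0],-p[:,1],-p[:,2]
    return np.c_[c["cx"]+c["fx"]*x/z, c["cy"]+c["fy"]*y/z]
def ray(c,uv):
    r=R.from_euler('xyz',c["rotation"],degrees=True).as_matrix()
    return r@np.array([(uv[0]-c["cx"])/c["fx"],-(uv[1]-c["cy"])/c["fy"],-1])
def onz(c,uv,z):
    d=ray(c,uv); return c["position"]+d*(z-c["position"][2])/d[2]
def loc(p,pts):  # p=x,y,yaw(deg)
    c,s=np.cos(np.radians(p[2])),np.sin(np.radians(p[2])); pts=np.array(pts,float)
    return np.c_[p[0]+c*pts[:,0]-s*pts[:,1],p[1]+s*pts[:,0]+c*pts[:,1],pts[:,2]]
E
python3 - <<'E'
from h import *
from scipy.optimize import least_squares
S=pickle.load(open("scene0.pkl","rb"));D=pickle.load(open("side0.pkl","rb"))
h=.5
obs={"tr":[(S,.07,[(332.2,144.7),(358.2,155.3),(344,170.2),(316.8,159.2)]),(D,.07,[(171.4,272.6),(204.3,282.4),(188.9,312.6),(154.7,302.1)])],
"base":[(S,.012,[(143.2,261.6),(209.8,268.4),(173.4,293)]),(D,.012,[(271.7,195.6),(319.9,187.6),(306.1,207.9)])],
"top":[(S,.159,[(156,214.4),(172.6,204.8),(176.4,207.4),(159.6,217.4)]),(D,.159,[(295.4,147.4),(302,140),(305.4,140.7)])],
}
for k in obs:
    for c,z,l in obs[k]:
        P=np.array([onz(c,np.array(u)-h,z) for u in l]); print(k,np.round(P*1000,1).tolist(), (P.mean(0)*1000).round(1))
E
```

```text
tr [[536.3, 224.2, 70.0], [603.8, 240.8, 70.0], [620.2, 173.9, 70.0], [553.1, 154.9, 70.0]] [578.4 198.4  70. ]
tr [[619.1, 173.5, 70.0], [550.7, 156.2, 70.0], [532.3, 224.3, 70.0], [599.1, 242.1, 70.0]] [575.3 199.   70. ]
base [[520.3, -288.1, 12.0], [617.3, -195.8, 12.0], [621.7, -280.9, 12.0]] [ 586.4 -254.9   12. ]
base [[606.4, -189.2, 12.0], [517.2, -287.7, 12.0], [510.7, -197.6, 12.0]] [ 544.8 -224.8   12. ]
top [[563.5, -258.9, 159.0], [561.0, -224.1, 159.0], [570.9, -222.4, 159.0], [573.8, -257.8, 159.0]] [ 567.3 -240.8  159. ]
top [[567.9, -222.6, 159.0], [569.8, -258.9, 159.0], [561.5, -260.8, 159.0]] [ 566.4 -247.4  159. ]
```

```bash
cat >> h.py <<'E'
def plan(p,yaw,o=None,rp=None):
    """print tool-frame shift (m) and rotvec (rad) from measured pose to target pose, rows"""
    o=o or env.get_obs()
    A=R.from_euler('xyz',o["tool_rot"],degrees=True); B=R.from_euler('xyz',[180,0,yaw],degrees=True)
    d=A.inv().apply(np.array(p)-o["tool_pos"]); w=(A.inv()*B).as_rotvec()
    print("t",round(o["time_s"],2),"tcp",np.round(o["tool_pos"],4),"rot",np.round(o["tool_rot"],2),"grip",round(o["grip_width"],4),"F",np.round(o["force"],1))
    print("shift",np.round(d,4),"rot",np.round(w,4),"rows>=",round(np.linalg.norm(d)/.0417,1),round(np.degrees(np.linalg.norm(w))/7.16,1))
E
python3 - <<'E'
from h import *
plan([.34,.50,.32],72.8-35)
E
```

```text
t 0.15 tcp [0.1919 0.6206 0.2217] rot [1.7999e+02 8.0000e-02 7.2820e+01] grip 0.0872 F [ 0.   0.2 -0.3]
shift [-0.0716  0.1771 -0.0981] rot [5.000e-04 1.400e-03 6.112e-01] rows>= 5.2 4.9
```

Request:
send_rows --steps '[[[-0.014,0.034,-0.019],[0,0,0.12],0.087],[[-0.028,0.068,-0.038],[0,0,0.24],0.087],[[-0.042,0.102,-0.057],[0,0,0.36],0.087],[[-0.056,0.136,-0.076],[0,0,0.48],0.087],[[-0.07,0.17,-0.095],[0,0,0.6],0.087]]'

```text
time_s: 0.57
tool_pos: [0.3347, 0.5025, 0.3182]
tool_rot: [180.0, 0.0, 38.1]
force: [1.1, 0.1, 0.6]
grip_width: 0.0871
```

Run:
```python
from h import *
plan([.46,.34,.33],5)
print(env.get_obs()["qpos"])
```

```text
t 0.57 tcp [0.3347 0.5025 0.3182] rot [1.7999e+02 2.0000e-02 3.8120e+01] grip 0.0871 F [1.1 0.1 0.6]
shift [-0.0017  0.2051 -0.0117] rot [2.000e-04 3.000e-04 5.781e-01] rows>= 4.9 4.6
[-63.44874262  11.08004371   5.4677992   81.41051881  -1.04968898
  87.57839206 -19.91579773]
```

Request:
send_rows --steps '[[[0,0.041,-0.002],[0,0,0.116],0.087],[[0,0.082,-0.004],[0,0,0.232],0.087],[[0,0.123,-0.006],[0,0,0.348],0.087],[[0,0.164,-0.008],[0,0,0.464],0.087],[[0,0.205,-0.01],[0,0,0.58],0.087]]'

```text
time_s: 0.98
tool_pos: [0.462, 0.3416, 0.3276]
tool_rot: [-180.0, 0.0, 4.9]
force: [0.0, 0.3, -0.5]
grip_width: 0.0868
```

Run:
```python
from h import *
plan([.52,.15,.33],-29)
print(env.get_obs()["qpos"])
```

```text
t 0.98 tcp [0.462  0.3416 0.3276] rot [-1.7999e+02  1.0000e-02  4.8900e+00] grip 0.0868 F [ 0.   0.3 -0.5]
shift [ 0.0414  0.1958 -0.0025] rot [-2.000e-04  1.000e-04  5.916e-01] rows>= 4.8 4.7
[-53.13550601   7.32562625  15.74139759  84.91087879  -1.99612583
  88.03469806 -32.55290008]
```

Request:
send_rows --steps '[[[0.008,0.039,0],[0,0,0.118],0.087],[[0.016,0.078,0],[0,0,0.236],0.087],[[0.024,0.117,0],[0,0,0.354],0.087],[[0.032,0.156,0],[0,0,0.472],0.087],[[0.04,0.195,0],[0,0,0.59],0.087]]'

```text
time_s: 1.4
tool_pos: [0.5188, 0.1509, 0.3275]
tool_rot: [-180.0, 0.0, -28.9]
force: [0.5, -0.3, -0.4]
grip_width: 0.0872
```

Run:
```python
from h import *
plan([.55,-.05,.33],-62)
print(env.get_obs()["qpos"])
```

```text
t 1.4 tcp [0.5188 0.1509 0.3275] rot [-1.7998e+02  2.0000e-02 -2.8920e+01] grip 0.0872 F [ 0.5 -0.3 -0.4]
shift [ 0.1244  0.1607 -0.0026] rot [-2.000e-04  3.000e-04  5.774e-01] rows>= 4.9 4.6
[-43.50732398   2.80846351  25.68868887  89.79489576  -1.23952221
  87.67345449 -46.71173879]
```

Request:
send_rows --steps '[[[0.025,0.032,0],[0,0,0.116],0.087],[[0.05,0.064,0],[0,0,0.232],0.087],[[0.075,0.096,0],[0,0,0.348],0.087],[[0.1,0.128,0],[0,0,0.464],0.087],[[0.124,0.16,0],[0,0,0.58],0.087]]'

```text
time_s: 1.82
tool_pos: [0.5509, -0.049, 0.3275]
tool_rot: [-180.0, 0.0, -62.1]
force: [0.5, 0.2, 0.8]
grip_width: 0.0871
```

Run:
```python
from h import *
plan([.567,-.24,.30],-86)
print(env.get_obs()["qpos"])
```

```text
t 1.82 tcp [ 0.5509 -0.049   0.3275] rot [-1.7997e+02  2.0000e-02 -6.2140e+01] grip 0.0871 F [0.5 0.2 0.8]
shift [0.1764 0.075  0.0275] rot [-4.000e-04  4.000e-04  4.164e-01] rows>= 4.6 3.3
[-31.997461     4.73987909  37.075132    88.45076162  -2.88586491
  87.75454339 -57.04644592]
```

Request:
send_rows --steps '[[[0.037,0.015,0.006],[0,0,0.087],0.087],[[0.074,0.03,0.012],[0,0,0.174],0.087],[[0.111,0.045,0.018],[0,0,0.261],0.087],[[0.146,0.06,0.023],[0,0,0.34],0.087],[[0.176,0.075,0.027],[0,0,0.416],0.087]]'

```text
time_s: 2.23
tool_pos: [0.5676, -0.2401, 0.2999]
tool_rot: [180.0, -0.0, -85.9]
force: [-0.5, 0.9, 0.3]
grip_width: 0.0869
```

Run:
```python
from h import *
plan([.567,-.24,.26],-86)
print(env.get_obs()["qpos"])
c=env.read_camera("wrist"); pickle.dump(c,open(f"wrist1.pkl","wb"))
cv2.imwrite(f"pics/wrist1.png",c["pixels"][:,:,::-1])
print({k:v for k,v in c.items() if k!="pixels"})
```

```text
t 2.23 tcp [ 0.5676 -0.2401  0.2999] rot [ 1.7997e+02 -3.0000e-02 -8.5930e+01] grip 0.0869 F [-0.5  0.9  0.3]
shift [-0.0002  0.0006  0.0399] rot [ 0.0005 -0.0004  0.0012] rows>= 1.0 0.0
[-16.93086951  16.00026402  46.93727342  82.6562156  -11.60586903
  86.3507721  -56.30688137]
{'fx': 297.3186396354542, 'fy': 297.3186396354542, 'cx': 258.1840656353704, 'cy': 193.07093264978755, 'position': array([ 0.63770772, -0.23416724,  0.46170852]), 'rotation': array([-1.50497786e+01, -5.97766117e-02, -8.59609779e+01])}
```

View pics/wrist1.png

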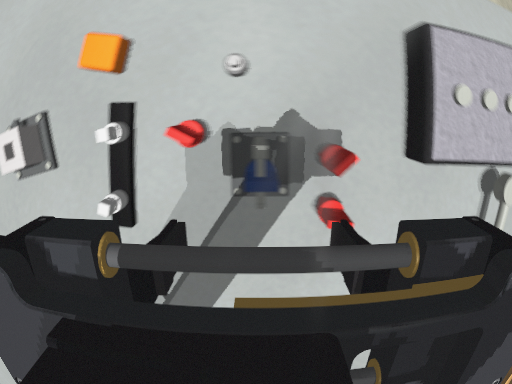

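```bash
cat >> h.py <<'E'
def wray(c,uv):
    r=R.from_euler('xyz',c["rotation"],degrees=True).as_matrix()
    d=np.array([uv[0]-c["cx"],uv[1]-c["cy"]]); n=np.linalg.norm(d); t=n/c["fx"]
    v=np.array([d[0]/n*np.sin(t),-d[1]/n*np.sin(t),-np.cos(t)]); return r@v
def wonz(c,uv,z):
    d=wray(c,uv); return c["position"]+d*(z-c["position"][2])/d[2]
def wproj(c,P):
    r=R.from_euler('xyz',c["rotation"],degrees=True).as_matrix()
    p=(np.atleast_2d(P)-c["position"])@r; x,y,z=p[:,0],-p[:,1],-p[:,2]
    rr=np.hypot(x,y); t=np.arctan2(rr,z); return np.c_[c["cx"]+c["fx"]*t*x/rr,c["cy"]+c["fx"]*t*y/rr]
def crop(img,x0,y0,x1,y1,name,step=10):
    im=img[y0:y1,x0:x1,::-1]; s=int(min(800/(x1-x0),600/(y1-y0)))
    im=cv2.resize(im,None,fx=s,fy=s,interpolation=cv2.INTER_CUBIC)
    for x in range(x0,x1,step): cv2.putText(im,str(x),((x-x0)*s,10),0,.35,(0,255,255)); cv2.line(im,((x-x0)*s,0),((x-x0)*s,im.shape[0]),(0,120,120),1)
    for y in range(y0,y1,step): cv2.putText(im,str(y),(0,(y-y0)*s+10),0,.35,(0,255,255)); cv2.line(im,(0,(y-y0)*s),(im.shape[1],(y-y0)*s),(0,120,120),1)
    cv2.imwrite(name,im)
E
python3 - <<'E'
from h import *
c=pickle.load(open("wrist1.pkl","rb")); crop(c["pixels"],215,120,310,200,"pics/w1_st.png")
E
```

```text
(no output)
```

View pics/w1_st.png

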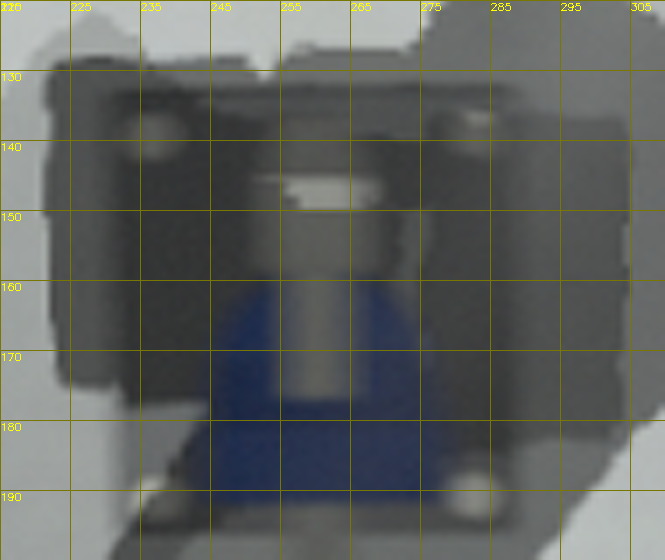

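Run:
```python
from h import *
c=pickle.load(open("wrist1.pkl","rb"))
for u in [(244.5,192),(279,192),(244,179),(279,179)]: print(u,wonz(c,np.array(u)-.5,.159).round(4))
for u in [(231,132),(289,132),(231,195.5),(288.5,195)]: print("base",u,wonz(c,np.array(u)-.5,.012).round(4))
P=loc([.567,-.2405,4],[(x,y,.159) for x in(-.006,.006) for y in (-.018,.018)]); print(wproj(c,P)+.5)
```

```text
(244.5, 192) [ 0.5572 -0.2252  0.159 ]
(279, 192) [ 0.5598 -0.2615  0.159 ]
(244, 179) [ 0.5712 -0.2238  0.159 ]
(279, 179) [ 0.5737 -0.2602  0.159 ]
base (231, 132) [ 0.6101 -0.1947  0.012 ]
base (289, 132) [ 0.6163 -0.282   0.012 ]
base (231, 195.5) [ 0.5109 -0.1999  0.012 ]
base (288.5, 195) [ 0.5181 -0.2901  0.012 ]
[[276.76302822 189.52458517]
 [242.53213873 189.50978282]
 [276.93778992 178.36857242]
 [242.39074814 178.34924969]]
```

Run:
```python
from h import *
plan([.566,-.2418,.129],-85.9)
```

```text
t 2.28 tcp [ 0.565  -0.2483  0.2991] rot [179.84  -0.37 -86.67] grip 0.0869 F [-2.8 -4.8 -0.4]
shift [-0.0075 -0.0018  0.17  ] rot [ 0.0029 -0.0064 -0.0134] rows>= 4.1 0.1
```

Request:
send_rows --steps '[[[-0.003,0,0.01],[0,0,0],0.087],[[-0.003,0,0.03],[0,0,0],0.087],[[-0.003,0,0.05],[0,0,0],0.087],[[-0.003,0,0.05],[0,0,0],0.087],[[-0.003,0,0.05],[0,0,0],0.087]]'

```text
time_s: 2.7
tool_pos: [0.5675, -0.2328, 0.2495]
tool_rot: [179.9, 0.1, -85.5]
force: [0.6, 0.5, -0.0]
grip_width: 0.0868
```

Run:
```python
from h import *
plan([.566,-.2418,.129],-85.9)
c=env.read_camera("wrist"); pickle.dump(c,open(f"wrist2.pkl","wb"))
print(c["position"],c["rotation"])
crop(c["pixels"],200,100,320,200,"pics/w2_st.png")
plan([.566,-.2418,.129],-85.9)
```

```text
t 2.7 tcp [ 0.5675 -0.2328  0.2495] rot [ 1.7987e+02  9.0000e-02 -8.5530e+01] grip 0.0868 F [ 0.6  0.5 -0. ]
shift [0.0091 0.0019 0.1205] rot [0.0023 0.0016 0.0064] rows>= 2.9 0.1
[ 0.63782712 -0.22671516  0.41117738] [-1.51535068e+01  5.97164876e-02 -8.55653176e+01]
t 2.75 tcp [ 0.5681 -0.2335  0.2508] rot [ 1.800e+02  3.000e-02 -8.556e+01] grip 0.087 F [0.7 1.  1. ]
shift [0.0082 0.0028 0.1218] rot [0.0001 0.0005 0.006 ] rows>= 2.9 0.0
```

View pics/w2_st.png

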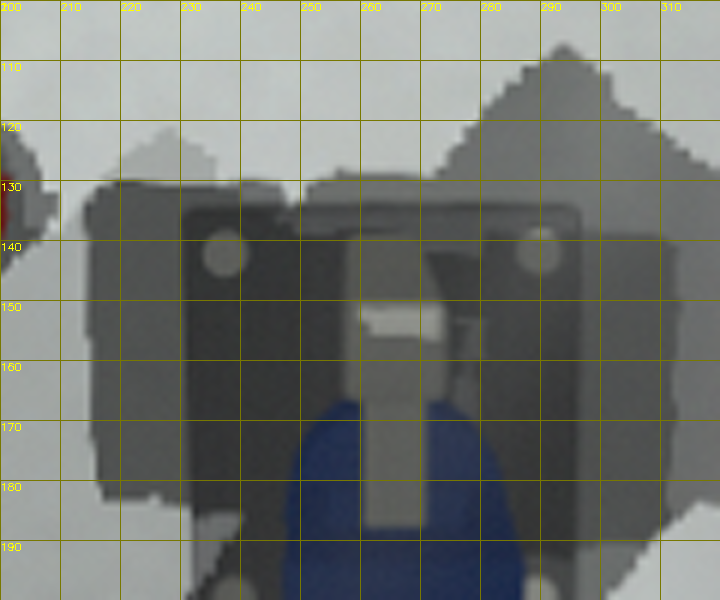

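Run:
```python
from h import *
c=pickle.load(open("wrist2.pkl","rb"))
crop(c["pixels"],220,160,310,220,"pics/w2_b.png")
print(wproj(c,loc([.566,-.242,4.1],[(x,y,.159) for x in(-.006,.006) for y in (-.018,.018)]))+.5)
```

```text
[[289.98696065 205.0574258 ]
 [249.58355934 204.85804068]
 [290.45498325 192.0494606 ]
 [249.54969027 191.80156697]]
```

View pics/w2_b.png

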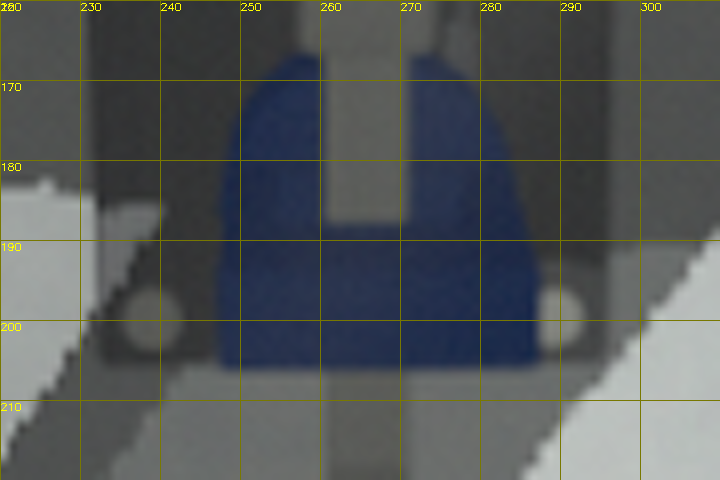

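Request:
send_rows --steps '[[[0.003,0.001,0.02],[0,0,0.002],0.087],[[0.006,0.003,0.045],[0,0,0.004],0.087],[[0.006,0.003,0.065],[0,0,0.004],0.087],[[0.006,0.003,0.085],[0,0,0.004],0.087],[[0.006,0.003,0.1],[0,0,0.004],0.087]]'

```text
time_s: 3.17
tool_pos: [0.5659, -0.2403, 0.1506]
tool_rot: [-179.9, 0.0, -85.8]
force: [0.0, 0.1, 0.6]
grip_width: 0.0871
```

Request:
send_rows --steps '[[[0,0,0.01],[0,0,0],0.087],[[0,0,0.02],[0,0,0],0.087],[[0,0,0.021],[0,0,0],0.087],[[0,0,0.021],[0,0,0],0.087],[[0,0,0.021],[0,0,0],0.087]]'

```text
time_s: 3.58
tool_pos: [0.566, -0.2411, 0.1307]
tool_rot: [-179.9, -0.0, -85.9]
force: [0.3, 0.0, 0.2]
grip_width: 0.0866
```

Run:
```python
from h import *
plan([.5655,-.240,.129],-85.8)
c=env.read_camera("side"); pickle.dump(c,open(f"side3.pkl","wb"))
crop(c["pixels"],250,100,350,210,"pics/side3.png")
c=env.read_camera("scene"); pickle.dump(c,open(f"scene3.pkl","wb"))
crop(c["pixels"],110,170,230,300,"pics/scene3.png")
plan([.5655,-.240,.129],-85.8)
```

```text
t 3.58 tcp [ 0.566  -0.2411  0.1307] rot [-1.799e+02 -3.000e-02 -8.589e+01] grip 0.0866 F [0.3 0.  0.2]
shift [-0.0012  0.0005  0.0017] rot [-0.0017 -0.0006 -0.0015] rows>= 0.1 0.0
t 3.68 tcp [ 0.566  -0.2411  0.1307] rot [-1.7989e+02 -3.0000e-02 -8.5880e+01] grip 0.0869 F [-0.2  0.4 -0. ]
shift [-0.0011  0.0005  0.0017] rot [-0.0019 -0.0006 -0.0014] rows>= 0.0 0.0
```

View pics/side3.png

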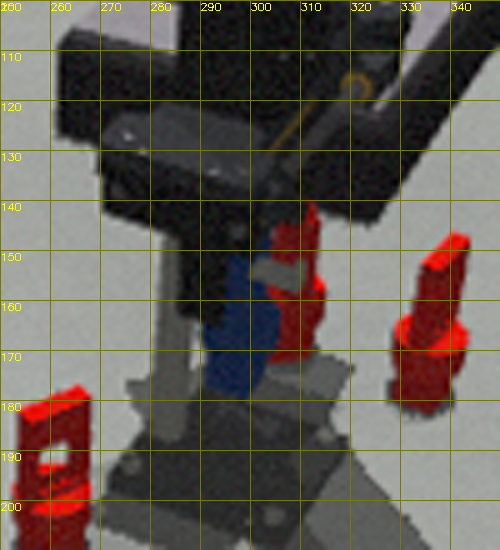

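View pics/scene3.png

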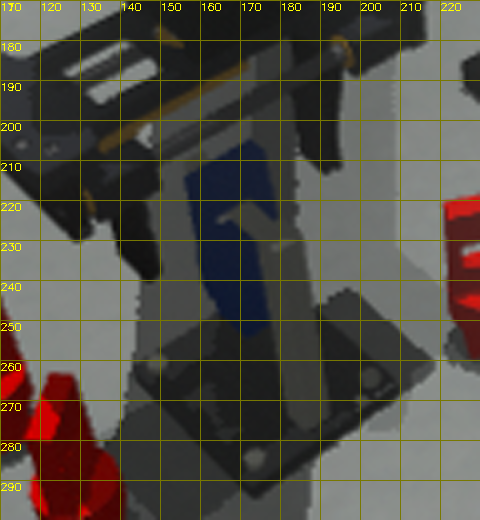

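Request:
send_rows --steps '[[[-0.001,0,0.002],[0,0,-0.001],0.06],[[-0.001,0,0.002],[0,0,-0.001],0.045],[[-0.001,0,0.002],[0,0,-0.001],0.038],[[-0.001,0,0.002],[0,0,-0.001],0.03],[[-0.001,0,0.002],[0,0,-0.001],0.02]]' --grip_force 30

```text
time_s: 4.1
tool_pos: [0.5653, -0.2398, 0.1276]
tool_rot: [-180.0, 0.0, -85.8]
force: [-0.0, -0.4, -0.5]
grip_width: 0.0611
```

Request:
send_rows --steps '[[[0,0,0],[0,0,0],0.02],[[0,0,0],[0,0,0],0.02],[[0,0,0],[0,0,0],0.02],[[0,0,0],[0,0,0],0.02],[[0,0,0],[0,0,0],0.02]]'

```text
time_s: 4.52
tool_pos: [0.5653, -0.2399, 0.1276]
tool_rot: [-180.0, -0.0, -85.8]
force: [0.2, -0.6, 0.1]
grip_width: 0.0359
```

Run:
```python
from h import *
plan([.566,-.240,.129+.013],-85.8)
print(env.get_obs()["wrist_torque"])
c=env.read_camera("wrist"); pickle.dump(c,open(f"wrist4.pkl","wb"))
crop(c["pixels"],180,100,340,220,"pics/wrist4.png")
```

```text
t 4.52 tcp [ 0.5653 -0.2399  0.1276] rot [-1.7999e+02 -1.0000e-02 -8.5830e+01] grip 0.0359 F [ 0.2 -0.6  0.1]
shift [ 0.0002 -0.0007 -0.0144] rot [-0.0001 -0.0002 -0.0005] rows>= 0.3 0.0
[-0.09609992  0.15778156 -0.0393444 ]
```

View pics/wrist4.png

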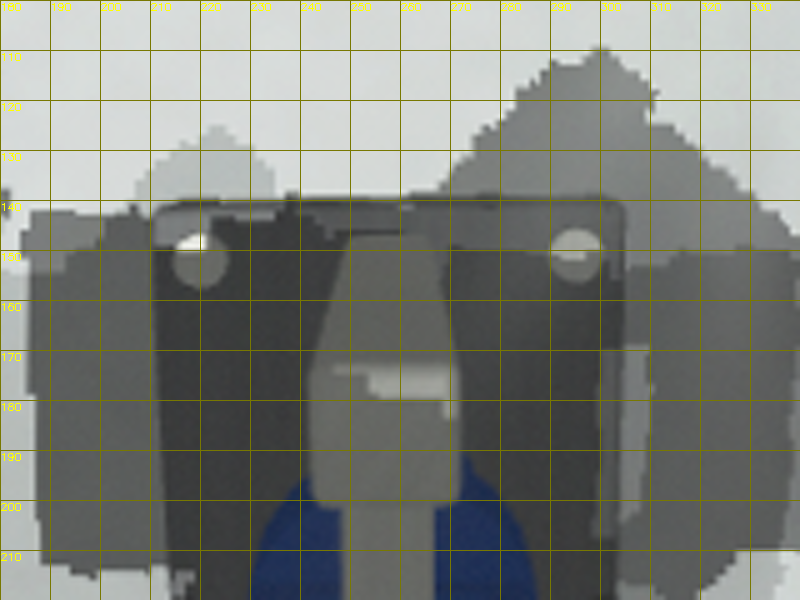

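Request:
send_rows --steps '[[[0,0,-0.002],[0,0,0],0.02],[[0,0,-0.005],[0,0,0],0.02],[[0,0,-0.009],[0,0,0],0.02],[[0,0,-0.013],[0,0,0],0.02],[[0,0,-0.013],[0,0,0],0.02]]' --grip_force 35

```text
time_s: 4.98
tool_pos: [0.5658, -0.24, 0.1417]
tool_rot: [-179.9, -0.0, -85.8]
force: [-0.7, 0.8, -1.0]
grip_width: 0.0356
```

Run:
```python
from h import *
plan([.566-.06,-.240-.0044,.129+.013],-85.8)
c=env.read_camera("side"); pickle.dump(c,open(f"side5.pkl","wb"))
crop(c["pixels"],250,100,350,210,"pics/side5.png")
c=env.read_camera("scene")
crop(c["pixels"],130,190,230,290,"pics/scene5.png")
plan([.566-.06,-.240-.0044,.129+.013],-85.8)
```

```text
t 4.98 tcp [ 0.5658 -0.24    0.1417] rot [-1.7991e+02 -3.0000e-02 -8.5830e+01] grip 0.0356 F [-0.7  0.8 -1. ]
shift [-0.      0.06   -0.0004] rot [-0.0016 -0.0005 -0.0005] rows>= 1.4 0.0
t 5.08 tcp [ 0.5654 -0.2398  0.1409] rot [-179.96   -0.    -85.82] grip 0.0361 F [-0.1 -0.4 -3.5]
shift [ 0.0003  0.0596 -0.0012] rot [-0.0007 -0.0001 -0.0004] rows>= 1.4 0.0
```

View pics/scene5.png

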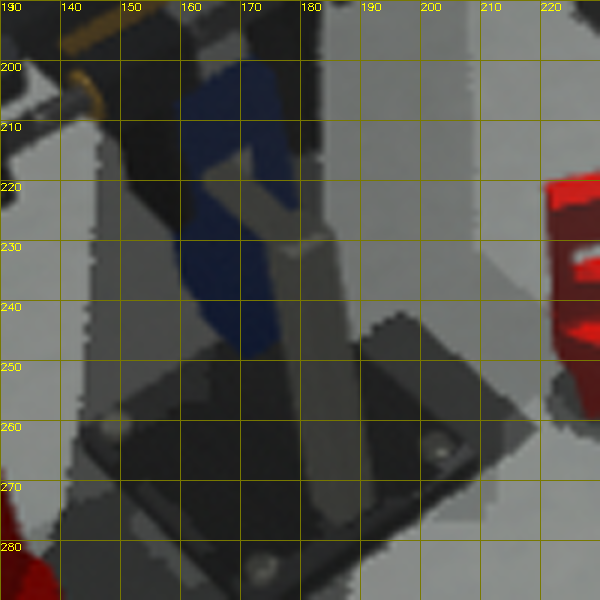

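View pics/side5.png

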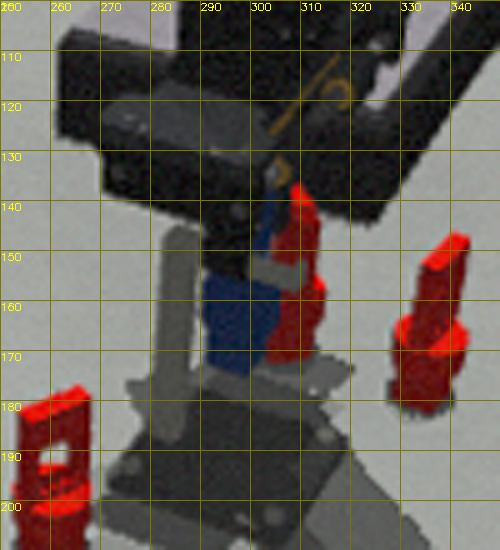

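Request:
send_rows --steps '[[[0,0.004,0],[0,0,0],0.02],[[0,0.014,0],[0,0,0],0.02],[[0,0.028,0],[0,0,0],0.02],[[0,0.042,0],[0,0,0],0.02],[[0,0.054,0],[0,0,0],0.02]]'

```text
time_s: 5.5
tool_pos: [0.5092, -0.2441, 0.1401]
tool_rot: [179.9, 0.0, -85.9]
force: [-0.6, -0.1, -2.1]
grip_width: 0.0356
```

Request:
send_rows --steps '[[[0,0.01,0],[0,0,0],0.02],[[0,0.014,0],[0,0,0],0.02],[[0,0.014,0],[0,0,0],0.02],[[0,0.014,0],[0,0,0],0.02],[[0,0.014,0],[0,0,0],0.02]]'

```text
time_s: 5.92
tool_pos: [0.4981, -0.2444, 0.1407]
tool_rot: [-180.0, -0.0, -85.8]
force: [-0.0, 0.2, -1.8]
grip_width: 0.0357
```

Run:
```python
from h import *
plan([.52,-.2,.26],-85)
c=env.read_camera("side"); pickle.dump(c,open(f"side6.pkl","wb"))
crop(c["pixels"],250,100,370,210,"pics/side6.png")
c=env.read_camera("scene")
crop(c["pixels"],100,170,230,290,"pics/scene6.png")
```

```text
t 5.92 tcp [ 0.4981 -0.2444  0.1407] rot [-1.7996e+02 -1.0000e-02 -8.5780e+01] grip 0.0357 F [-0.   0.2 -1.8]
shift [-0.0427 -0.0252 -0.1193] rot [-0.0007 -0.0002 -0.0136] rows>= 3.1 0.1
```

View pics/scene6.png

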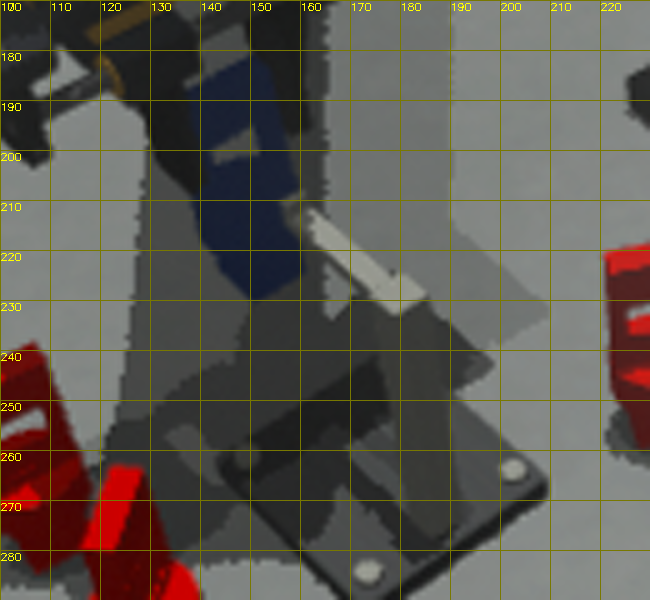

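View pics/side6.png

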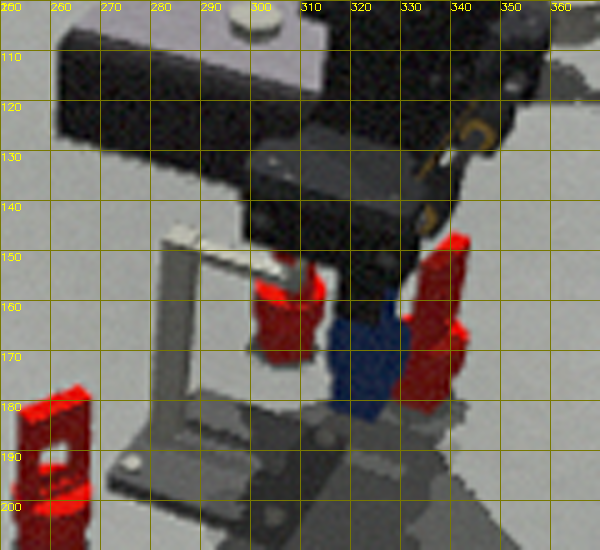

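Request:
send_rows --steps '[[[0,0.002,-0.015],[0,0,0],0.02],[[0,0.004,-0.045],[0,0,0],0.02],[[0,0.004,-0.08],[0,0,0],0.02],[[0,0.004,-0.115],[0,0,0],0.02],[[0,0.004,-0.145],[0,0,0],0.02]]'

```text
time_s: 6.43
tool_pos: [0.4939, -0.2452, 0.2879]
tool_rot: [-179.9, -0.0, -85.8]
force: [-0.3, -1.3, -1.7]
grip_width: 0.0358
```

Run:
```python
from h import *
plan([.54,-.10,.30],-83)
plan([.577,.199,.30],-75.5)
```

```text
t 6.43 tcp [ 0.4939 -0.2452  0.2879] rot [-1.7992e+02 -4.0000e-02 -8.5830e+01] grip 0.0358 F [-0.3 -1.3 -1.7]
shift [-0.1415 -0.0566 -0.0122] rot [-0.0013 -0.0008 -0.0494] rows>= 3.7 0.4
t 6.43 tcp [ 0.4939 -0.2452  0.2879] rot [-1.7992e+02 -4.0000e-02 -8.5830e+01] grip 0.0358 F [-0.3 -1.3 -1.7]
shift [-0.437  -0.1152 -0.0123] rot [-0.0013 -0.0009 -0.1803] rows>= 10.8 1.4
```

Request:
send_rows --steps '[[[-0.01,-0.003,0],[0,0,-0.01],0.02],[[-0.03,-0.008,-0.003],[0,0,-0.02],0.02],[[-0.055,-0.015,-0.006],[0,0,-0.03],0.02],[[-0.08,-0.022,-0.009],[0,0,-0.04],0.02],[[-0.11,-0.03,-0.012],[0,0,-0.05],0.02]]'

```text
time_s: 6.85
tool_pos: [0.5153, -0.1328, 0.2971]
tool_rot: [180.0, -0.0, -83.0]
force: [0.9, -0.8, -1.6]
grip_width: 0.0354
```

Request:
send_rows --steps '[[[-0.03,-0.007,0],[0,0,-0.01],0.02],[[-0.06,-0.014,0],[0,0,-0.02],0.02],[[-0.09,-0.021,0],[0,0,-0.03],0.02],[[-0.12,-0.028,0],[0,0,-0.04],0.02],[[-0.15,-0.035,0],[0,0,-0.05],0.02]]'

```text
time_s: 7.27
tool_pos: [0.5316, 0.0221, 0.2968]
tool_rot: [180.0, 0.0, -80.0]
force: [0.9, 0.8, -1.9]
grip_width: 0.036
```

Run:
```python
from h import *
plan([.577,.199,.26],-75.5)
print(env.get_obs()["qpos"])
```

```text
t 7.27 tcp [0.5316 0.0221 0.2968] rot [179.96   0.   -80.03] grip 0.036 F [ 0.9  0.8 -1.9]
shift [-0.1664 -0.0754  0.0368] rot [ 0.0007  0.0001 -0.0791] rows>= 4.5 0.6
[-37.79771334   1.90398645  33.68155853  94.20065014  -1.05937778
  84.25357535 -84.05464254]
```

Request:
send_rows --steps '[[[-0.03,-0.013,0],[0,0,-0.015],0.02],[[-0.06,-0.026,0],[0,0,-0.03],0.02],[[-0.09,-0.04,0],[0,0,-0.045],0.02],[[-0.12,-0.054,0],[0,0,-0.06],0.02],[[-0.145,-0.066,0.01],[0,0,-0.075],0.02]]'

```text
time_s: 7.68
tool_pos: [0.5727, 0.1781, 0.2881]
tool_rot: [-179.9, 0.1, -75.6]
force: [1.3, -0.5, -0.8]
grip_width: 0.0357
```

Request:
send_rows --steps '[[[-0.012,-0.006,0.01],[0,0,-0.004],0.02],[[-0.02,-0.01,0.025],[0,0,-0.004],0.02],[[-0.022,-0.01,0.035],[0,0,-0.004],0.02],[[-0.022,-0.01,0.04],[0,0,-0.004],0.02],[[-0.022,-0.01,0.04],[0,0,-0.004],0.02]]'

```text
time_s: 8.1
tool_pos: [0.5751, 0.1962, 0.2456]
tool_rot: [179.8, -0.1, -75.7]
force: [-0.7, -0.2, -0.6]
grip_width: 0.0356
```

Run:
```python
from h import *
plan([.577,.199,.20],-75.5)
for n in ["scene","side","wrist"]:
    c=env.read_camera(n); pickle.dump(c,open(f"{n}7.pkl","wb"))
    cv2.imwrite(f"pics/{n}7.png",c["pixels"][:,:,::-1])
plan([.577,.199,.20],-75.5)
```

```text
t 8.1 tcp [0.5751 0.1962 0.2456] rot [ 1.7979e+02 -8.0000e-02 -7.5660e+01] grip 0.0356 F [-0.7 -0.2 -0.6]
shift [-0.0023 -0.0027  0.0456] rot [ 0.0036 -0.0014 -0.0028] rows>= 1.1 0.0
t 8.25 tcp [0.5766 0.1966 0.2485] rot [-1.7992e+02  1.0000e-02 -7.5690e+01] grip 0.0354 F [ 0.6  0.5 -1.4]
shift [-0.0022 -0.0009  0.0485] rot [-0.0014  0.0001 -0.0034] rows>= 1.2 0.0
```

View pics/wrist7.png

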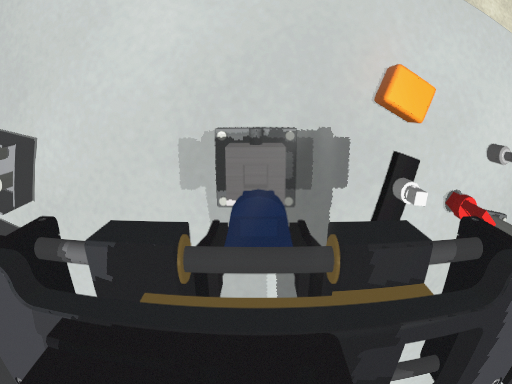

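View pics/side7.png

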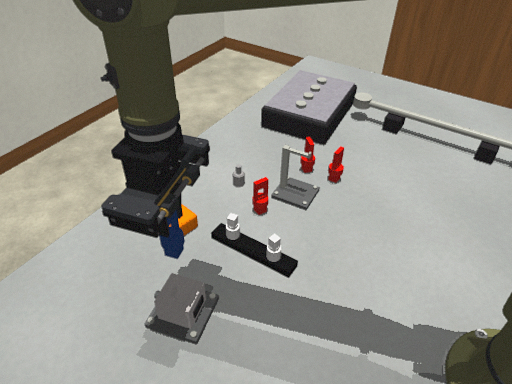

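View pics/scene7.png

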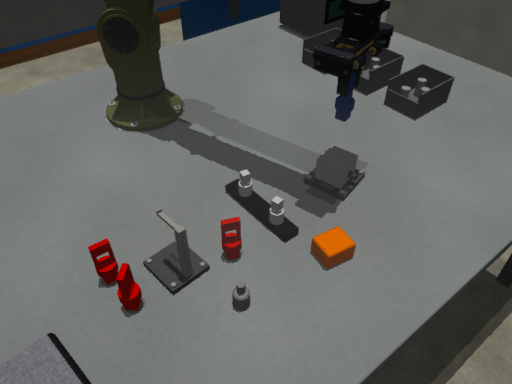

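Run:
```python
from h import *
from scipy.optimize import least_squares
S=pickle.load(open("scene0.pkl","rb"));D=pickle.load(open("side0.pkl","rb"))
a,b=.035,.014
sq=[(-1,1),(1,1),(1,-1),(-1,-1)]
so=np.array([(332.2,144.7),(358.2,155.3),(344,170.2),(316.8,159.2)])-.5; sh=np.array([(335.5,152),(346,156.5),(340.5,162.3),(329.8,157.8)])-.5
do=np.array([(188.9,312.6),(154.7,302.1),(171.4,272.6),(204.3,282.4)])-.5
do=do[[2,3,0,1]]; dh=np.array([(176.4,284.3),(189.4,288.3),(169.6,296.1)])-.5
O=lambda h:[(h*x,h*y,.07) for x,y in sq]
def fs(p): return np.r_[proj(S,loc(p,O(a)))-so, proj(S,loc(p,O(b)))-sh].ravel()
def fd(p):
    q=O(a); q=[q[2],q[3],q[0],q[1]]; h=O(b); h=[h[2],h[3],h[1]]
    return np.r_[proj(D,loc(p,q))-do, proj(D,loc(p,h))-dh].ravel()
for f in (fs,fd,lambda p:np.r_[fs(p),fd(p)]):
    r=least_squares(f,[.577,.199,14.5]); print(r.x,np.abs(r.fun).max(), np.sqrt(np.mean(r.fun**2))); 
print(fd(r.x).reshape(-1,2).round(1))
```

```text
[ 0.5784671   0.19863312 14.11514603] 0.34872866780972345 0.15783230964686412
[ 0.57529264  0.19932215 15.0377318 ] 0.5741014080836067 0.22914943740251603
[ 0.57652358  0.19927576 14.68638124] 0.9292816215550772 0.4884568298389273
[[-0.3  0.2]
 [-0.5 -0.1]
 [-0.6 -0.4]
 [-0.9 -0.6]
 [-0.5 -0.3]
 [-0.1 -0.4]
 [-0.4 -0.6]]
```

Request:
send_rows --steps '[[[-0.001,0,0.015],[0,0,-0.003],0.02],[[-0.002,0,0.035],[0,0,-0.003],0.02],[[-0.002,0,0.055],[0,0,-0.003],0.02],[[-0.002,0,0.07],[0,0,-0.003],0.02],[[-0.002,0,0.078],[0,0,-0.003],0.02]]'

```text
time_s: 8.67
tool_pos: [0.5751, 0.199, 0.1686]
tool_rot: [179.9, -0.0, -75.5]
force: [-0.3, 0.2, -2.5]
grip_width: 0.036
```

Request:
send_rows --steps '[[[0,0,0.002],[0,0,0],0.02],[[0,0,0.002],[0,0,0],0.02],[[0,0,0.002],[0,0,0],0.02],[[0,0,0.002],[0,0,0],0.02],[[0,0,0.002],[0,0,0],0.02]]'

```text
time_s: 9.08
tool_pos: [0.5763, 0.2001, 0.1688]
tool_rot: [-179.9, 0.0, -75.4]
force: [0.7, -0.9, -1.5]
grip_width: 0.0357
```

Run:
```python
from h import *
plan([.577,.199,.165],-75.5)
for n,b in [("scene",(295,90,385,190)),("side",(130,210,240,320)),("wrist",(190,100,330,240))]:
    c=env.read_camera(n); pickle.dump(c,open(f"{n}8.pkl","wb"))
    crop(c["pixels"],*b,f"pics/{n}8.png")
    print(c["position"],c["rotation"])
plan([.577,.199,.165],-75.5)
```

```text
t 9.08 tcp [0.5763 0.2001 0.1688] rot [-1.7988e+02  3.0000e-02 -7.5410e+01] grip 0.0357 F [ 0.7 -0.9 -1.5]
shift [ 0.0013 -0.0004  0.0038] rot [-0.0021  0.0005  0.0016] rows>= 0.1 0.0
[ 1.08926736 -0.46843093  0.69926424] [47.25678793 -0.2323134  50.60392547]
[0.20399057 0.52613921 0.73709814] [  48.56480775   -0.52563307 -146.65424476]
[0.64368584 0.21856647 0.33026818] [-1.49566149e+01 -7.71381116e-03 -7.54279323e+01]
t 9.23 tcp [0.5759 0.2001 0.1681] rot [-1.7995e+02  2.0000e-02 -7.5400e+01] grip 0.0357 F [-0.3 -0.7 -2.1]
shift [ 0.0013 -0.0008  0.0031] rot [-0.0009  0.0003  0.0018] rows>= 0.1 0.0
```

View pics/wrist8.png

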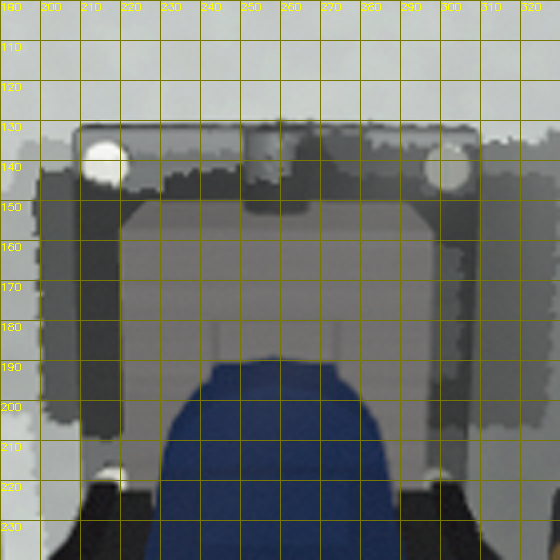

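View pics/side8.png

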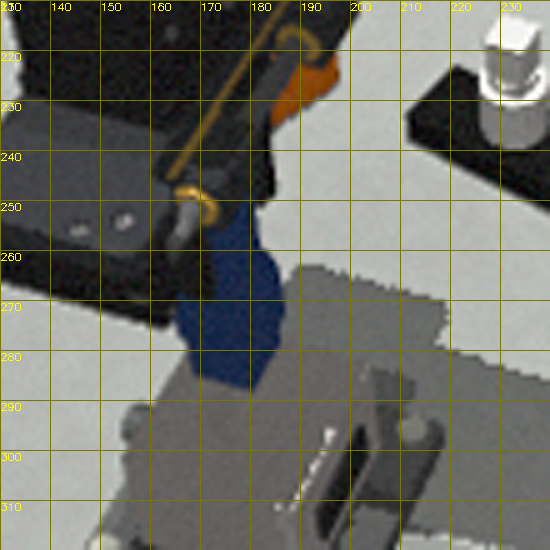

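View pics/scene8.png

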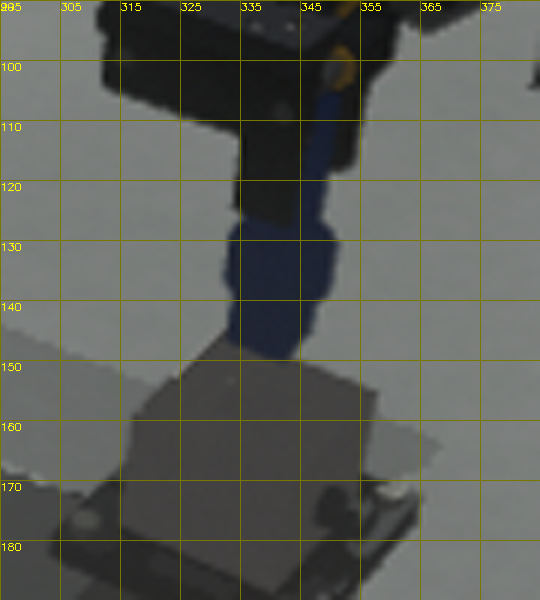

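Run:
```python
from h import *
g=lambda im:(255*(im/255.)**.45).astype(np.uint8)
for n,b in [("scene",(320,115,365,160)),("side",(155,245,205,300))]:
    c=pickle.load(open(f"{n}8.pkl","rb")); crop(g(c["pixels"]),*b,f"pics/{n}8b.png",5)
```

```text
(no output)
```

View pics/scene8b.png

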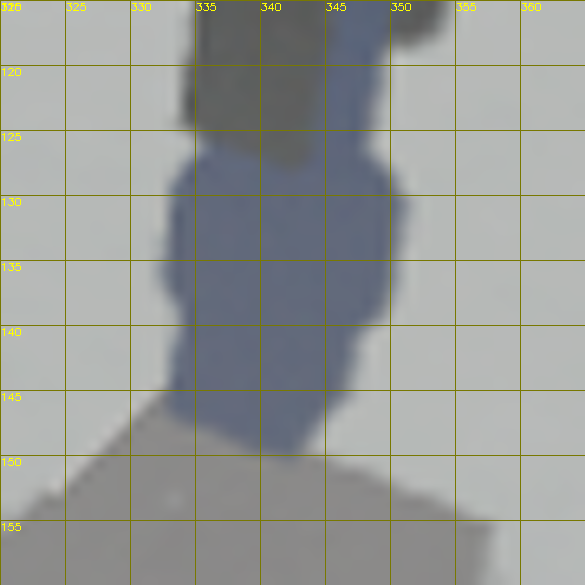

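View pics/side8b.png

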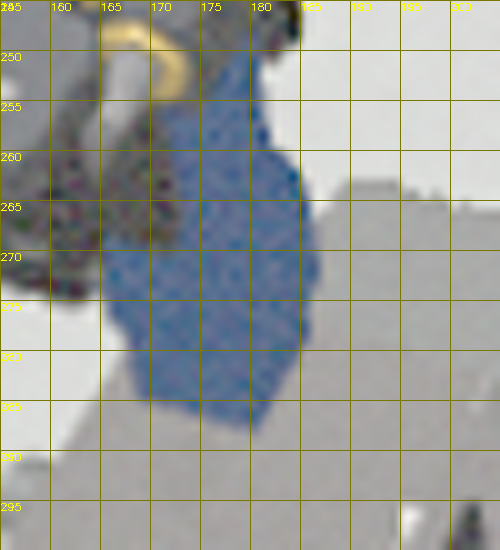

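```bash
cat > fit.py <<'E'
from h import *
from scipy.optimize import least_squares
S=pickle.load(open("scene0.pkl","rb"));D=pickle.load(open("side0.pkl","rb"))
sq=[(-1,1),(1,1),(1,-1),(-1,-1)]
O=lambda h,z=.07:[(h*x,h*y,z) for x,y in sq]
a,b,t=.035,.014,.0125
so=np.array([(332.2,144.7),(358.2,155.3),(344,170.2),(316.8,159.2)])-.5; sh=np.array([(335.5,152),(346,156.5),(340.5,162.3),(329.8,157.8)])-.5
do=np.array([(171.4,272.6),(204.3,282.4),(188.9,312.6),(154.7,302.1)])-.5; dh=np.array([(176.4,284.3),(189.4,288.3),(169.6,296.1)])-.5
def run(W,scp,sdp,wblk,whole,wsh,z0,sw=1.):
    def corner(p,ix): q=O(t,0); return loc([p[3],p[4],p[6]],[q[i] for i in ix])+[0,0,p[5]]
    def f(p,full=True):
        m=p[:3]; cs,cd,cw=p[7:9],p[9:11],p[11:13]
        oa,ob=O(a),O(b)
        r=[proj(S,loc(m,oa))+cs-so, proj(S,loc(m,ob))+cs-sh,
           proj(D,loc(m,[oa[i] for i in (2,3,0,1)]))+cd-do, proj(D,loc(m,[ob[i] for i in (2,3,1)]))+cd-dh,
           # scene sees left(-x,-y), bottom(+x,-y), right(+x,+y)
           proj(S,corner(p,[i for i,_ in scp]))+cs-np.array([u for _,u in scp])+.5,
           proj(D,corner(p,[i for i,_ in sdp]))+cd-np.array([u for _,u in sdp])+.5,
           wproj(W,loc(m,[oa[1],oa[2]]))+cw-np.array(wblk)+.5,
           wproj(W,loc(m,[ob[1],ob[2]]))+cw-np.array(whole)+.5,
           wproj(W,corner(p,[1,2]))+cw-np.array(wsh)+.5]
        e=np.concatenate([x.ravel() for x in r])
        return np.r_[e/.4, cs/1.2,cd/1.2,cw/2.5] if full else r
    r=least_squares(f,[.5765,.199,14.6,.5765,.199,z0,14.6]+[0]*6,x_scale=[.01,.01,1,.01,.01,.01,1]+[1]*6,loss="soft_l1")
    p=r.x; cov=np.linalg.inv(r.jac.T@r.jac)
    print("mouth",p[:3].round(4),"plug",p[3:7].round(4),"cam",p[7:].round(2))
    th=np.radians(p[2]); d=p[3:5]-p[:2]; print("offset world mm",d*1e3,"sd",1e3*np.sqrt(cov[3,3]+cov[0,0]-2*cov[0,3]),1e3*np.sqrt(cov[4,4]+cov[1,1]-2*cov[1,4]),"gap",p[5]-.07,"sd",np.sqrt(cov[5,5]),"dyaw",p[6]-p[2],np.sqrt(cov[6,6]+cov[2,2]-2*cov[2,6]))
    for n,x in zip(["Sblk","Shole","Dblk","Dhole","Splug","Dplug","Wblk","Whole","Wplug"],f(p,False)): print(n,x.round(1).tolist())
E
python3 - <<'E'
from fit import *
W=pickle.load(open("wrist8.pkl","rb"))
run(W,[(3,(332.5,147)),(2,(343,150.2)),(1,(347,145))],[(1,(169,285.2)),(0,(180.7,288.2)),(3,(185.3,280))],[(220,158),(298.5,158)],[(243.5,180),(275.5,180)],[(243,191),(274,191)],.1)
E
```

```text
mouth [ 0.5748  0.1996 14.7241] plug [ 0.5749  0.2004  0.1023 15.0979] cam [ 0.9   0.92 -0.16 -0.21 -0.37  0.1 ]
offset world mm [0.08678412 0.78506995] sd 0.4259727571722521 0.4082759506461061 gap 0.03225737572021965 sd 0.0007042423809873192 dyaw 0.37382175483916846 1.1037991895313932
Sblk [[-0.3, 0.1], [0.0, -0.1], [0.2, 0.2], [0.5, -0.1]]
Shole [[-0.1, 0.1], [0.0, -0.2], [-0.1, 0.0], [-0.1, 0.1]]
Dblk [[0.0, 0.5], [-0.0, 0.2], [-0.1, -0.0], [-0.5, -0.3]]
Dhole [[-0.1, -0.0], [0.3, -0.1], [0.1, -0.2]]
Splug [[-0.0, -0.5], [-0.7, 0.1], [0.4, 0.0]]
Dplug [[-0.6, 0.1], [0.2, 0.8], [1.4, -1.7]]
Wblk [[-0.1, -0.3], [0.3, -0.5]]
Whole [[0.3, 0.7], [-0.5, 0.6]]
Wplug [[-0.3, 0.1], [0.3, -0.2]]
```

Request:
send_rows --steps '[[[0.0008,0,0.004],[0,0,0],0.02],[[0.0008,0,0.009],[0,0,0],0.02],[[0.0008,0,0.014],[0,0,0],0.02],[[0.0008,0,0.018],[0,0,0],0.02],[[0.0008,0,0.019],[0,0,0],0.02]]'

```text
time_s: 9.65
tool_pos: [0.575, 0.1989, 0.1471]
tool_rot: [179.9, -0.0, -75.4]
force: [-0.7, -0.1, -1.9]
grip_width: 0.0356
```

Request:
send_rows --steps '[[[0,0,0],[0,0,0],0.02],[[0,0,0],[0,0,0],0.02],[[0,0,0],[0,0,0],0.02],[[0,0,0],[0,0,0],0.02],[[0,0,0],[0,0,0],0.02]]'

```text
time_s: 10.07
tool_pos: [0.576, 0.1992, 0.1488]
tool_rot: [-180.0, 0.0, -75.4]
force: [0.5, 0.2, -1.7]
grip_width: 0.0358
```

Run:
```python
from h import *
plan([.576,.1993,.147],-75.3)
g=lambda im:(255*(im/255.)**.45).astype(np.uint8)
for n,b in [("scene",(315,110,365,170)),("side",(150,240,210,310)),("wrist",(200,130,320,220))]:
    c=env.read_camera(n); pickle.dump(c,open(f"{n}9.pkl","wb"))
    crop(g(c["pixels"]),*b,f"pics/{n}9.png",5)
plan([.576,.1993,.147],-75.3)
```

```text
t 10.07 tcp [0.576  0.1992 0.1488] rot [-1.7997e+02  1.0000e-02 -7.5400e+01] grip 0.0358 F [ 0.5  0.2 -1.7]
shift [-0.0001 -0.0001  0.0018] rot [-0.0005  0.0001 -0.0017] rows>= 0.0 0.0
t 10.22 tcp [0.5759 0.1992 0.1487] rot [-1.7998e+02  1.0000e-02 -7.5400e+01] grip 0.0359 F [-0.7 -0.5 -2.4]
shift [-0.0001 -0.0002  0.0017] rot [-0.0003  0.0001 -0.0018] rows>= 0.0 0.0
```

View pics/wrist9.png

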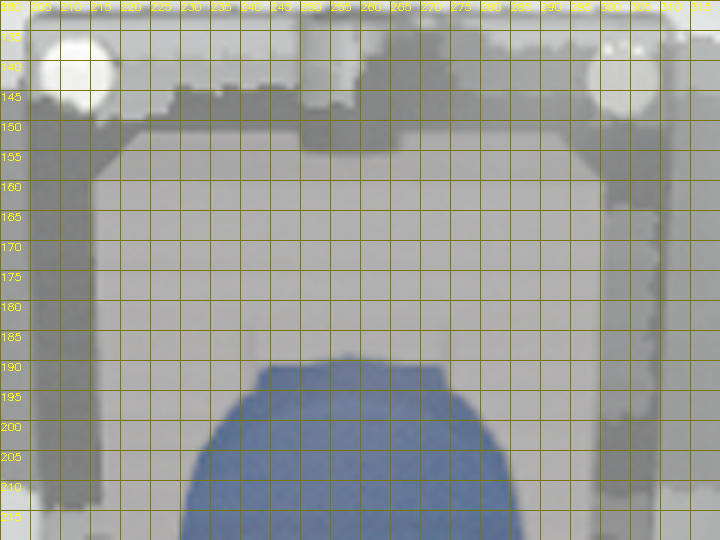

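View pics/side9.png

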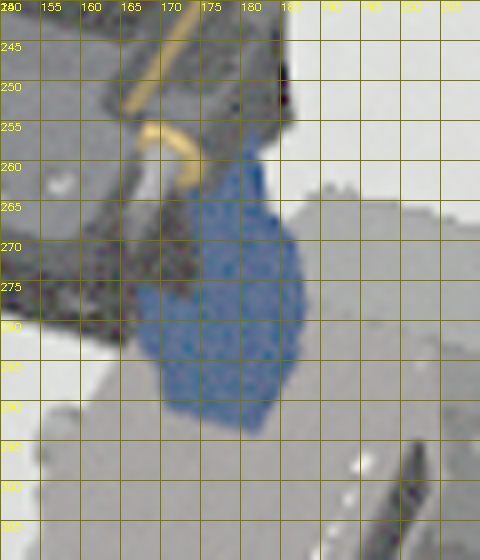

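View pics/scene9.png

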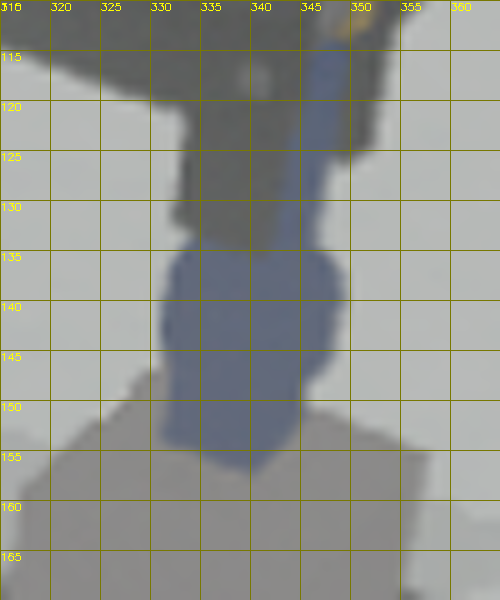

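Run:
```python
from fit import *
W=pickle.load(open("wrist9.pkl","rb"))
run(W,[(3,(331.2,154)),(2,(340.3,157.5)),(1,(345.2,151.5))],[(1,(170.6,290.6)),(0,(182.1,294.2))],[(215.3,160),(301,159.7)],[(242.5,185),(274.5,185)],[(243,191.2),(273.8,191)],.08)
```

```text
mouth [ 0.5753  0.2001 14.6635] plug [ 0.5751  0.1993  0.0835 15.3231] cam [ 0.52  0.92  0.24 -0.34 -0.36  0.41]
offset world mm [-0.2063305 -0.7462948] sd 0.34459677789522986 0.4080352918208357 gap 0.013524616597861625 sd 0.0008136642429040423 dyaw 0.6595644437574233 1.0252485299257936
Sblk [[-0.3, 0.1], [-0.0, -0.1], [0.2, 0.2], [0.4, -0.1]]
Shole [[-0.1, 0.1], [-0.0, -0.1], [-0.2, 0.0], [-0.2, 0.1]]
Dblk [[0.1, 0.4], [0.0, 0.2], [-0.1, -0.1], [-0.5, -0.4]]
Dhole [[-0.0, -0.1], [0.3, -0.2], [0.1, -0.3]]
Splug [[-0.3, -0.7], [0.3, -0.3], [0.4, 0.3]]
Dplug [[-0.3, 0.3], [0.5, 0.3]]
Wblk [[0.1, 0.1], [-0.4, 0.3]]
Whole [[-1.3, -0.1], [0.4, -0.2]]
Wplug [[-0.1, 0.1], [0.8, -0.1]]
```

Request:
send_rows --steps '[[[-0.0003,0,0.001],[0,0,0],0.02],[[-0.0003,0,0.002],[0,0,0],0.02],[[-0.0003,0,0.002],[0,0,0],0.02],[[-0.0003,0,0.002],[0,0,0],0.02],[[-0.0003,0,0.002],[0,0,0],0.02]]'

```text
time_s: 10.63
tool_pos: [0.5757, 0.1995, 0.1465]
tool_rot: [180.0, 0.0, -75.4]
force: [-0.2, -0.2, -2.2]
grip_width: 0.0355
```

Request:
send_rows --steps '[[[0,0,0],[0,0,0],0.02],[[0,0,0],[0,0,0],0.02],[[0,0,0],[0,0,0],0.02],[[0,0,0],[0,0,0],0.02],[[0,0,0],[0,0,0],0.02]]'

```text
time_s: 11.05
tool_pos: [0.5757, 0.1994, 0.1466]
tool_rot: [-180.0, 0.0, -75.4]
force: [0.1, 0.5, -1.5]
grip_width: 0.0357
```

Run:
```python
from h import *
plan([.576,.1995,.147],-75.35)
g=lambda im:(255*(im/255.)**.45).astype(np.uint8)
T=np.linspace(0,2*np.pi,60)
p=[.5752,.1996,14.65]; z=.0805
for n,b,off in [("scene",(315,110,365,170),(.6,.9)),("side",(150,240,210,310),(.1,-.3)),("wrist",(200,130,320,230),(-.36,.3))]:
    c=env.read_camera(n); pickle.dump(c,open(f"{n}10.pkl","wb"))
    cv2.imwrite(f"pics/{n}10_full.png",c["pixels"][:,:,::-1])
    f=f"pics/{n}10.png"; crop(g(c["pixels"]),*b,f,1000)
    im=cv2.imread(f); s=int(min(800/(b[2]-b[0]),600/(b[3]-b[1])))
    P=[]
    for zz in (.025,.045): P.append(([(.02*np.cos(t),.02*np.sin(t),z+zz) for t in T]))
    for zz in (0,.025): P.append([(.0125*x,.0125*y,z+zz) for x,y in [(-1,1),(1,1),(1,-1),(-1,-1),(-1,1)]])
    P.append([(.014*x,.014*y,.07) for x,y in [(-1,1),(1,1),(1,-1),(-1,-1),(-1,1)]])
    P.append([(.035*x,.035*y,.07) for x,y in [(-1,1),(1,1),(1,-1),(-1,-1),(-1,1)]])
    for q in P:
        uv=(wproj if n=="wrist" else proj)(c,loc(p,q))+np.array(off)+.5
        cv2.polylines(im,[((uv-[b[0],b[1]])*s).astype(np.int32)],False,(0,255,255),1)
    cv2.imwrite(f,im)
```

```text
t 11.05 tcp [0.5757 0.1994 0.1466] rot [-180.     0.   -75.4] grip 0.0357 F [ 0.1  0.5 -1.5]
shift [ 0.     -0.0003 -0.0004] rot [-0.0001  0.     -0.0009] rows>= 0.0 0.0
```

View pics/scene10.png

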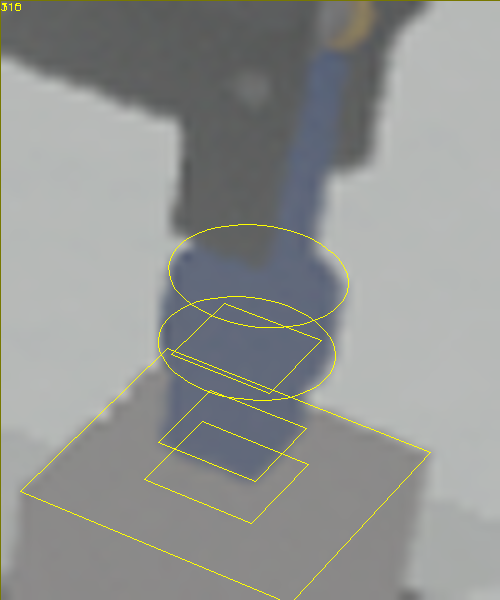

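View pics/side10.png

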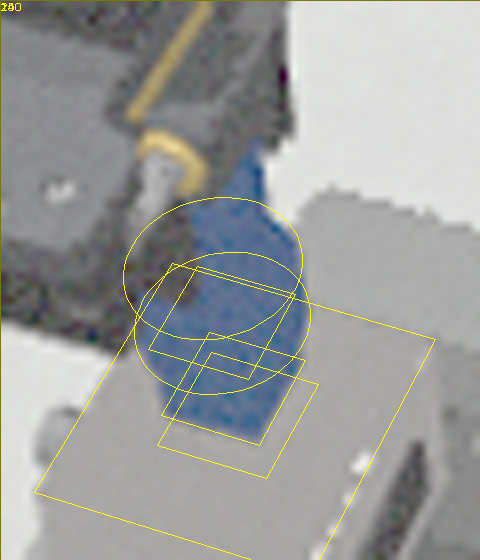

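View pics/wrist10.png

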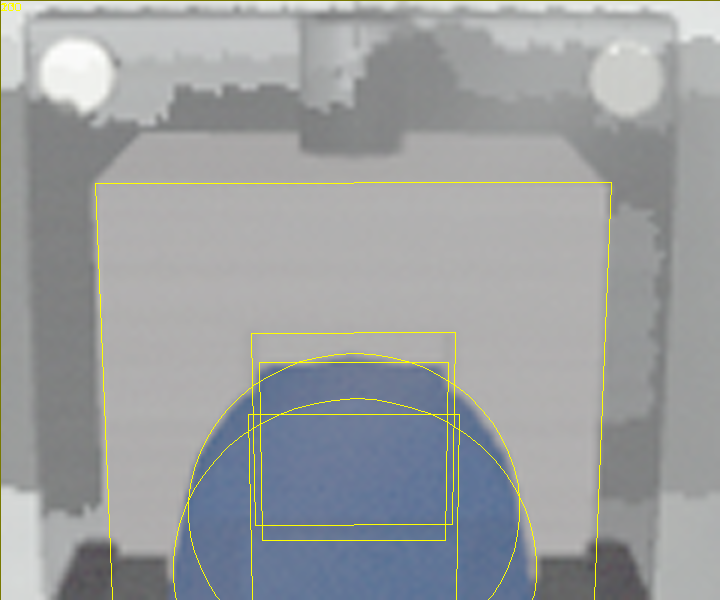

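View pics/scene10_full.png

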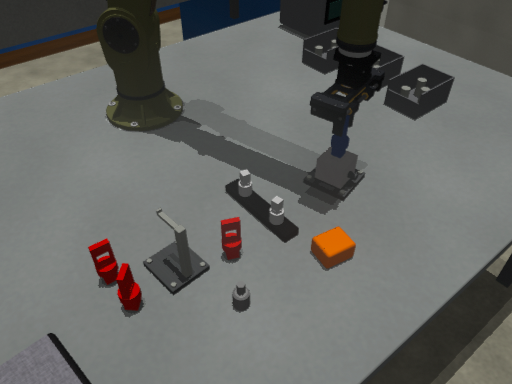

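Run:
```python
from h import *
o=env.get_obs(); print(o["joint_velocities"].round(2),o["tool_pos"],o["grip_width"],o["force"])
print(env.sign_off())
```

```text
[-0.03  0.06 -0.04  0.02 -0.05  0.05  0.09] [0.57572507 0.19946297 0.14657458] 0.03571312048866431 [-0.25097295  0.35405514 -1.15415532]
the job is handed in; nothing more can be done
None
```

I gripped the blue plug across its 36 mm bar, raised it 13 mm, drew it about 68 mm off the hook and carried it over the strip. It is now held still over the transducer's socket, and the job was handed in at about 11 s of robot time.

**Carry height:** the plug's tip passed about 0.23 m above the bench, against 80 mm for the adapter tops.

**Final pose:**
- **Tilt:** the tool reads vertical, and an overlay of an upright plug model lines up in the wrist view. In the scene view it agrees to about half a pixel.
- **Turn:** the plug is at about 14.6° by the tool reading and the socket about 14.65°. The camera fit put the plug 0.7° further round, with an uncertainty of about 1°.
- **Centring:** within about 0.7 mm. The last two fits gave +0.8 mm and −0.75 mm in y, before the final 0.3 mm correction.
- **Gap:** about 10 mm. The estimates disagree slightly: about 9 mm from the tool height and about 11.5 mm from the camera fit.

**Disagreements:** the scene and side cameras differ by about 3 mm on the transducer's x position. I therefore placed the plug relative to the socket within the same views.

**Contact:** the force stayed at roughly the plug's weight, with no sign of touching the transducer. In the final scene picture the adapters, bit socket and stop block are where they were at the start.

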